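# Put a radio link unit on the air

## Task

Put the white radio unit into service. First stand its folded antenna fully upright and let go of it, so that it stays there by itself; then pull the selector knob straight out of the sloping panel to unlock it, turn it until its pointer points at the green lamp, push it fully home again so that it locks there, and let go. The antenna must still be upright at the end, and the mug, jar, screwdriver and grey junction box must be left alone.

Things in the scene. Friction and masses are not known exactly. Their poses are not given: they have to be found in the camera images.
- radio: White radio unit, 160 x 220 x 36 mm slab sloping at 27 degrees, on a dark steel stand fixed to the bench. Origin: on the bench under the middle of the panel (115 mm above it). z vertical, x level, towards the high side of the slope (away from the robot), y to the left; may be yawed. The panel's outward normal is (-0.454, 0, 0.891) in its axes; its fixed parts end 0.155 m above the bench.
- knob_grip (a point): On the knob's axis, 30 mm out from the panel when home; moves with the knob. z is the axis, pointing out, square to the panel (27 degrees from vertical, towards the robot); x points to the pointer. Grey fluted grip 36 mm in diameter, 8 to 42 mm out from the panel when home; black skirt below it, 50 mm in diameter. It lies 20 mm down the slope and 40 mm left of the panel's middle.
- knob_pointer (a point): Tip of the white pointer on the knob's skirt, 32 mm from the knob's axis; it turns and moves out with the knob.
- knob_pull (a joint): How far the knob is pulled out along its axis, m: 0 fully home, 0.012 the outer stop. Friction of about 4 N holds it where it is left: it does not spring back. Home, a pin locks its rotation (about 3 degrees of play); it is free to turn from about 0.008 out, so pull to the stop.
- knob_turn (a joint): Turn of the knob, rad: 0 points up the slope (standby, where it starts), positive is anticlockwise seen from outside the panel (pointer to the left). Light friction, stops at +-1.35. It can be pushed home only at about -1.047, 0 or +1.047; within about 10 degrees of these, pushing centres it.
- lamp_green: Green lamp, 11 mm dome centred on the panel's surface, 46 mm from the knob's axis, 60 degrees to the left or the right of the up-slope direction (at random; the amber lamp is on the other side). Its knob position is +1.047 if it is left of the knob (+y of the unit), -1.047 if right.
- lamp_amber: Amber lamp, the same on the other side: the wrong position.
- antenna_hinge (a point): Middle of the antenna's hinge, near the upper right corner of the panel, about 0.149 m above the bench. The hinge axis is level, along the unit's x.
- antenna_grip (a point): Point in the middle of the antenna blade, 85 mm from the hinge axis. The black blade is 12 mm thick along the hinge axis, 18 mm wide, and ends 115 mm from the hinge axis. Its z points along the blade to its end, its x along the hinge axis.
- antenna (a joint): Lean of the antenna, rad: 0 is upright (vertical), positive leans to the unit's right (-y), where it starts folded at 0.75 to 1.2. Range -0.7 to 1.4. Friction hinge (about 0.12 N m): it stays where it is left.
- mug_mid (a point): Blue mug, 80 mm in diameter, 90 mm high; its centre. Bystander.
- jar_mid (a point): Pale translucent jar with a grey lid, 60 mm in diameter, 75 mm high; its centre. Bystander.
- driver: Screwdriver with a green handle, 180 mm long, lying to the right of the unit; its long axis is its x. Bystander.
- junction_mid (a point): Grey junction box, 70 x 50 x 30 mm; its centre. Bystander.

How it is judged (in metres and radians):
On the way, in this order (a step that is already met when the one before it is completed fails the run):
1. the antenna stands upright (within 0.1 rad) by itself, not touched, with the knob still home (value of joint antenna between -0.1 and 0.1 rad and contact force between the fingers and radio below 0.1 N and value of joint knob_pull below 0.003 m), for 0.3 s.
2. the knob is pulled out (more than 8 mm) (value of joint knob_pull above 0.008 m), for 0.1 s.
3. the knob is home again with its pointer at the green lamp (value of joint knob_pull below 0.003 m and distance between knob_pointer and lamp_green below 0.02 m), for 0.2 s.
At the end, for the whole second after the job is handed in: The knob is fully home (less than 3 mm out) with its pointer at the green lamp (pointer tip within 20 mm of the lamp's centre; it is 14 to 17 mm when locked there), the antenna is within 0.1 rad of upright and still, and nothing on the unit is touched (all of step 3 and value of joint antenna between -0.1 and 0.1 rad and contact force between the fingers and radio below 0.1 N and velocity of joint antenna between -0.05 and 0.05 rad/s).
It fails at once if The mug is pushed more than 30 mm from its place (distance of mug_mid from where it was at the start of the episode above 0.03 m).
It fails at once if The jar is pushed more than 30 mm from its place (distance of jar_mid from where it was at the start of the episode above 0.03 m).
It fails at once if The screwdriver is pushed more than 30 mm from its place (distance of driver from where it was at the start of the episode above 0.03 m).
It fails at once if The grey junction box is pushed more than 30 mm from its place (distance of junction_mid from where it was at the start of the episode above 0.03 m).
It also fails if it takes over 53 s, if anything falls off the work surface, if the arm or the gripper's body presses on something with over 40 N, if the wrist force passes 120 N, or if a joint passes its speed limit or range.

## Robot

A 6-joint arm with a two-finger parallel gripper is mounted at the origin on the work surface. World frame = base frame: x ahead of the robot, y to its left, z up, the work surface at z = 0. Lengths are in mm, angles in rad, forces in N, time in s.
With the tool pointing down it reaches from about 350 to 975 mm from the base axis. Payload 7.1 kg.
Tool frame: the origin (TCP) lies at the very end of the fingers, on their centre line; the grasp point (between the pads) lies 19 mm behind it (ctrl.grip_point_offset is the distance from the TCP to the grasp point, in mm); z points along the fingers, y is the direction in which the jaws open and shut (so a half turn about z gives the same grasp; the last joint's range is limited). The gripper opens to 88 mm and grips with 3 to 60 N. Pads are 20 mm wide; open, the fingers measure 115 mm over their backs; the gripper's body (75 mm by 178 mm) begins 61 mm behind the grasp point.
Start: joints at [-1.276, 0.423, 1.63, -0, 1.089, -0.019], TCP at [192.94, -594.457, 194.475] pointing down, gripper open.
Joint ranges: [-3, 3], [-0.9, 2.11], [0.09, 2.58], [-1.31, 4.45], [0.11, 2.69], [-2.54, 2.54]. Speed limits (rad/s): [2.39, 2.39, 3.01, 3.14, 3.14, 3.14].

## Interface

Orientations are given as a rotation vector (axis times angle).
In Python, from workcell import ctrl gives the robot as it stands.
- The arm moves only by the tool move_arm, never from a script. Its argument "increments" is one flat list of numbers, 5 for each row, row after row: the closure in counts, from 0 (fully open) to 255 (shut), then the shift along the tool's x, y, z in mm, then the turn about the tool's z in degrees. In form: [grip, dx, dy, dz, yaw, grip, dx, dy, dz, yaw, ...]. A call has 1 to 12 rows; each row is the pose to reach, as a shift and turn from the pose measured when the call began, along the tool's axes at that moment; what a row does not reach only later rows make up. A row lasts 1/8 s, in which the tool goes at most 62.5 mm and 10.7 degrees, less where a joint would pass 70% of its speed; a pose out of reach is approached as far as the arm can. A call with a gripper value outside its range is refused whole. The fingers move at their own pace and stop on an object; the grip force is fixed at half the most. Time passes only in rows, so rows that repeat a pose let the fingers close. It gives the time, the measured TCP pose, the force and the opening at its end, in the units of the state.
- ctrl.get_obs(): the state, without advancing time (a new reading comes with each control period).
- ctrl.get_image(name): name is "scene" or "top" or "wrist"; returns a dict with "frame" (420x560x3 uint8, red, green, blue), "vertical_fov" (degrees; the focal length in pixels is half the picture's height over the tangent of half this angle, whatever the lens; pixels are square), "cx", "cy" (the principal point, pixels), "distortion" ([k1, k2, p1, p2, k3] as OpenCV has them; the pictures are not rectified), "pose" (4x4, takes a point from camera to world coordinates); the wrist camera has in their place "mount" (4x4, takes a point from camera to tool coordinates, whose origin is the TCP and whose axes are the flange's). Camera axes: x right, y down, z forward; pixel columns grow to the right and rows downward; lengths in mm; the calibration is good to about 2 mm. A picture is of the moment at which its call begins: read the wrist's pose just before it. There is no depth.
- ctrl.close_job(): hands the job in, once; it reports no verdict.
The state is a dict: "t": time; "qpos": joint angles; "qvel": joint speeds; "joint_torque": joint torques, N m; "ee_pos": TCP position; "orientation": TCP orientation; "ft_force": force on the tool from outside, world axes, zero at the start; "moment": the same for the moment, N m; "width": finger opening in mm.
Only numpy, scipy, OpenCV 4.12 (cv2) and the standard library are available. Lean on these libraries where they do the work, as an engineer would, in place of code of your own. Each camera call takes 0.05 s, during which the arm holds its last target.

## Working session

There is one attempt and no reset: what is moved stays moved. The work goes in short steps, Python scripts to look and compute and a tool call to move; the robot and the scene stay as the last step left them, time stands still between calls to the robot, and variables do not carry over. Pictures are saved under pics/ and viewed, and the job is handed in when it is done.

Besides the shell and the picture viewer there is one more tool, called after "Request:" as name(argument=value, ...), one argument or row to a line, values as JSON. move_arm: Moves the arm, as the interface text tells. Its arguments: {"type":"object","properties":{"increments":{"type":"array","items":{"type":"number"}}},"required":["increments"]}

```bash
mkdir -p pics; ls; python3 - <<'E'
from workcell import ctrl
import cv2,numpy as np
print(ctrl.get_obs(), ctrl.grip_point_offset)
for n in ["scene","top","wrist"]:
    im=ctrl.get_image(n)
    cv2.imwrite(f"pics/{n}0.png",im["frame"][:,:,::-1])
    print(n,{k:(np.round(v,4).tolist() if not k=="frame" else 0) for k,v in im.items()})
E
```

```text
pics
{'t': 0.0, 'qpos': array([-1.27601736e+00,  4.23827863e-01,  1.63068887e+00,  1.59919868e-05,
        1.08859457e+00, -1.90094226e-02]), 'qvel': array([-0.00134921,  0.00097382, -0.00133389, -0.00043337,  0.00140529,
       -0.00088191]), 'joint_torque': array([ 2.99328130e-04, -5.44620180e+01, -2.73673439e+01,  6.42199349e-02,
        2.27900664e-02, -1.11429681e-04]), 'ee_pos': array([ 192.76457207, -593.901247  ,  193.7102773 ]), 'orientation': array([-3.10151965e+00, -4.90631093e-01,  3.05697429e-04]), 'ft_force': array([ 0.07743987,  0.05837181, -0.46404129]), 'moment': array([ 0.0224819 , -0.02438717,  0.01224704]), 'width': 88.07878663554106} 18.700000000000003
scene {'frame': 0, 'vertical_fov': 56.6677, 'cx': 270.9974, 'cy': 214.6233, 'distortion': [0.0139, 0.0, 0.0, 0.0, 0.0], 'pose': [[-0.3365, 0.6981, -0.632, 1114.5781], [0.9417, 0.2545, -0.2202, 222.9488], [0.0071, -0.6693, -0.743, 753.2875], [0.0, 0.0, 0.0, 1.0]]}
top {'frame': 0, 'vertical_fov': 46.328, 'cx': 275.1129, 'cy': 202.6146, 'distortion': [-0.0224, 0.0, 0.0, 0.0, 0.0], 'pose': [[-0.0286, -0.9944, 0.1015, 488.8301], [-0.9994, 0.0267, -0.0207, 61.8739], [0.0178, -0.102, -0.9946, 1116.2401], [0.0, 0.0, 0.0, 1.0]]}
wrist {'frame': 0, 'vertical_fov': 67.9652, 'cx': 279.6862, 'cy': 208.3413, 'distortion': [-0.043, 0.0, 0.0, 0.0, 0.0], 'mount': [[-0.0011, -0.9601, -0.2796, 77.4504], [1.0, -0.0011, -0.0002, -0.2403], [-0.0002, -0.2796, 0.9601, -189.3926], [0.0, 0.0, 0.0, 1.0]]}
```

View pics/scene0.png

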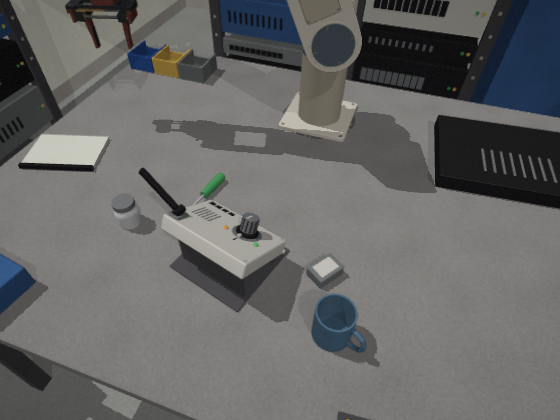

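View pics/top0.png

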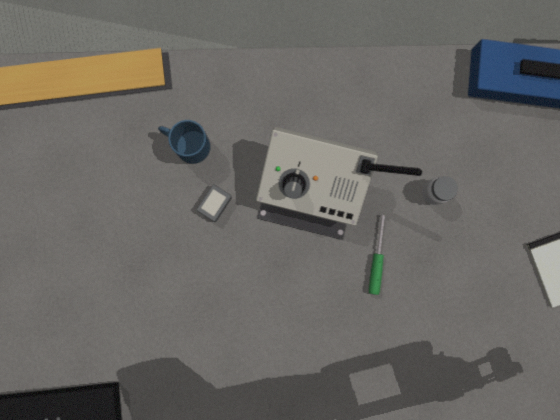

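View pics/wrist0.png

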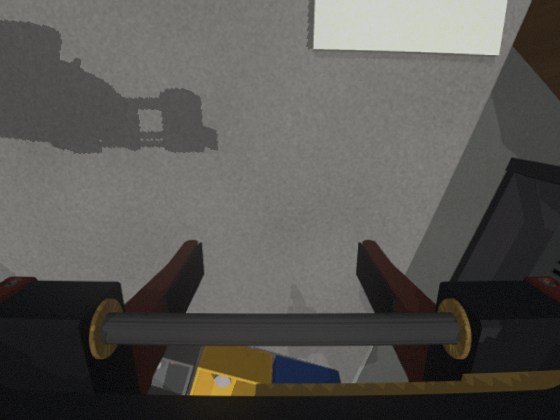

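The green lamp at top (278,169) is to the left of the knob at (293,184), and the amber lamp at (315,178) is to its right. The antenna runs from (366,167) to (420,171), with the jar near (443,190). I'll zoom in to get precise pixels.

```bash
python3 - <<'E'
import cv2
a=cv2.imread("pics/top0.png")[120:250,250:430]
cv2.imwrite("pics/topz.png",cv2.resize(a,None,fx=4.4,fy=4.4,interpolation=cv2.INTER_CUBIC))
a=cv2.imread("pics/scene0.png")[160:310,130:300]
cv2.imwrite("pics/scenez.png",cv2.resize(a,None,fx=4,fy=4,interpolation=cv2.INTER_CUBIC))
E
```

```text
(no output)
```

View pics/topz.png

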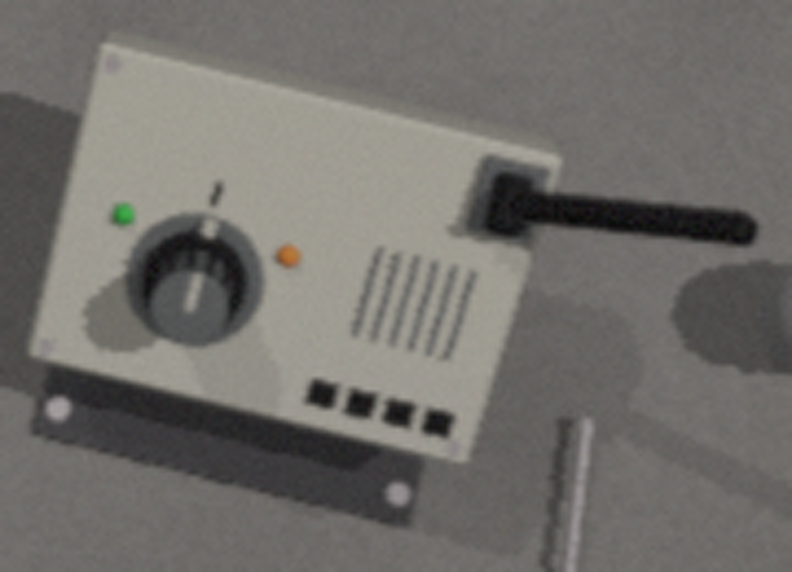

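View pics/scenez.png

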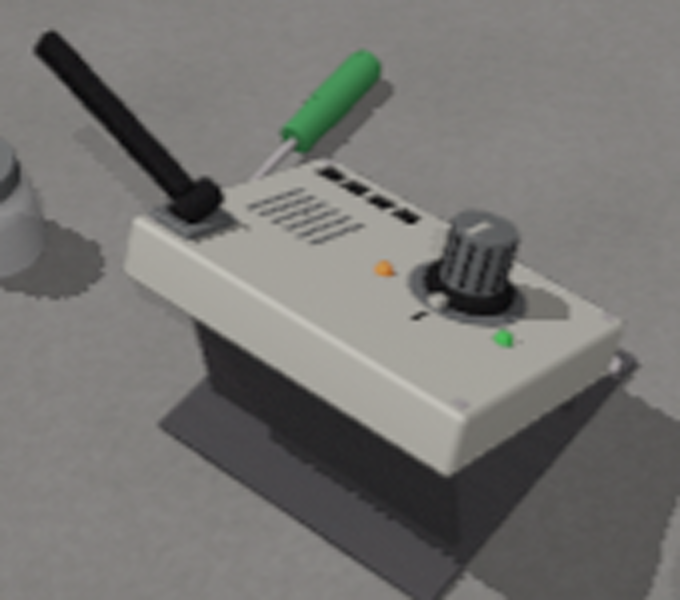

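```bash
cat > h.py <<'E'
import cv2,numpy as np
from scipy.optimize import least_squares
CAM={}
def setcam(n,im):
    f=210/np.tan(np.radians(im["vertical_fov"])/2)
    K=np.array([[f,0,im["cx"]],[0,f,im["cy"]],[0,0,1.]])
    T=np.linalg.inv(np.array(im["pose"])) if "pose" in im else None
    CAM[n]=(K,np.array(im["distortion"],float),T)
def proj(n,P):
    K,d,T=CAM[n]
    return cv2.projectPoints(np.atleast_2d(P).astype(float),cv2.Rodrigues(T[:3,:3])[0],T[:3,3],K,d)[0].reshape(-1,2)
def tri(obs):
    r=least_squares(lambda p:np.concatenate([proj(n,p)[0]-o for n,o in obs]),[600,0,100])
    return r.x,np.sqrt((r.fun**2).mean())
def unit(p):  # x,y,z0,yaw
    c,s=np.cos(p[3]),np.sin(p[3])
    return np.array([[c,-s,0],[s,c,0],[0,0,1]]),np.array([p[0],p[1],p[2]])
S,C=np.sin(np.radians(27)),np.cos(np.radians(27))
def panel(u,v,w): # up-slope, left, out  -> unit frame
    return np.array([u*C-w*S, v, 115+u*S+w*C])
E
python3 - <<'E'
from h import *
from workcell import ctrl
for n in("scene","top"): setcam(n,ctrl.get_image(n))
T={"UL":(105,44),"UR":(560,157),"LR":(466,461),"LL":(32,355),"gr":(123,214),"am":(288,256),"hi":(515,203),"tip":(752,228),"kt":(190,310)}
Sc={"UL":(462,420),"UR":(135,218),"LR":(330,160),"LL":(618,325),"gr":(503,338),"am":(384,268),"hi":(195,200),"tip":(46,43),"kt":(483,225)}
P={}
for k in T:
    t=np.array(T[k])/4.4+[250,120]; s=np.array(Sc[k])/4+[130,160]
    T[k]=t;Sc[k]=s
    P[k],e=tri([("top",t),("scene",s)]); print(k,P[k].round(1),round(e,2))
M={"UL":panel(80,110,0),"UR":panel(80,-110,0),"LR":panel(-80,-110,0),"LL":panel(-80,110,0),
 "gr":panel(-20+46*.5,40+46*.866,3),"am":panel(-20+46*.5,40-46*.866,3),"kt":panel(-20,40,42)}
def res(p):
    R,t=unit(p);r=[]
    for k in M:
        q=R@M[k]+t
        r+=[proj("top",q)[0]-T[k],proj("scene",q)[0]-Sc[k]]
    return np.concatenate(r)
r=least_squares(res,[630,0,0,0],x_scale=[10,10,10,.1],loss="soft_l1"); print(r.x.round(3)); print(res(r.x).reshape(-1,4).round(1))
R,t=unit(r.x)
for k in("hi","tip"): print(k,"unit frame",(R.T@(P[k]-t)).round(1))
d=R.T@(P["tip"]-P["hi"]); print("lean",np.arctan2(-d[1],d[2]),np.linalg.norm(d))
np.save("unit.npy",r.x)
E
```

```text
UL [734.8  40.6 146.7] 0.18
UR [ 676.7 -166.1  149.1] 0.06
LR [ 542.4 -128.8   75.9] 0.57
LL [600.6  77.3  73.7] 0.32
gr [661.3  32.9 116.2] 0.13
am [639.3 -43.8 116.6] 0.11
hi [ 655.5 -143.5  149.9] 0.35
tip [ 631.3 -231.4  212.4] 0.37
kt [612.2   3.8 140.7] 0.33
[ 6.37844e+02 -4.42770e+01 -3.94300e+00 -2.75000e-01]
[[-1.1 -0.7  0.3  0.6]
 [ 1.4  0.3 -1.3  0.1]
 [ 0.2  1.7 -1.  -0.8]
 [-1.3  0.5  2.3 -0.3]
 [ 0.5  0.2 -0.   0.1]
 [ 0.4  0.1 -0.1  0.3]
 [ 0.2 -0.6  0.5  0.8]]
hi unit frame [ 44.  -90.7 153.8]
tip unit frame [  44.6 -181.8  216.4]
lean 0.9687752772335397 110.52078049609695
```

```bash
cat >> h.py <<'E'
from scipy.spatial.transform import Rotation as Rn
def inc(target,yang,o):
    """increments to TCP target (mm, world) and tool-y world angle (deg)"""
    Rm=Rn.from_rotvec(o["orientation"]).as_matrix()
    d=Rm.T@(np.array(target)-o["ee_pos"])
    cur=np.degrees(np.arctan2(Rm[1,1],Rm[0,1]))
    return d.round(1), round(-((yang-cur+180)%360-180),1)
HINGE=np.array([655.5,-143.5,149]); YAW=-0.275
RU=unit([0,0,0,YAW])[0]
def blade(l,a): return HINGE+RU@np.array([0,-l*np.sin(a),l*np.cos(a)])
E
python3 - <<'E'
from h import *
from workcell import ctrl
o=ctrl.get_obs()
g=blade(85,.969); print(g); 
print(inc(g+[0,0,95],-15.8,o))
E
```

```text
[ 636.47346643 -210.93443893  197.1205514 ]
(array([ 540.2, -227.7,  -97.8]), np.float64(-56.2))
```

Request:
move_arm(
  increments=[0, 54, -23, -98, -10, 0, 108, -46, -98, -20, 0, 162, -68, -98, -30, 0, 216, -91, -98, -40, 0, 270, -114, -98, -50, 0, 324, -137, -98, -56, 0, 378, -159, -98, -56, 0, 432, -182, -98, -56, 0, 486, -205, -98, -56, 0, 540, -228, -98, -56, 0, 540, -228, -98, -56, 0, 540, -228, -98, -56],
)

```text
t: 1.75
ee_pos: [635.6, -210.7, 291.8]
orientation: [-2.508, -1.89, 0.001]
ft_force: [0.1, 0.2, -0.8]
width: 88.2
```

```bash
python3 - <<'E'
from h import *
from workcell import ctrl
o=ctrl.get_obs(); print(o["qpos"],o["ee_pos"],o["ft_force"])
im=ctrl.get_image("wrist"); cv2.imwrite("pics/w1.png",im["frame"][:,:,::-1])
g=blade(85,.969)
print(inc(g+[0,0,-18.7],-15.8,o))
# project hinge/grip/tip into wrist
Rm=Rn.from_rotvec(o["orientation"]).as_matrix(); W=np.eye(4);W[:3,:3]=Rm;W[:3,3]=o["ee_pos"]
im["pose"]=W@im["mount"]; setcam("w",im)
for p in(HINGE,g,blade(115,.969)): print(proj("w",p))
E
```

```text
[-3.37983938e-01  4.04703399e-01  1.42789280e+00  1.37854193e-04
  1.31045180e+00 -5.91155339e-02] [ 635.62693363 -210.74258319  291.8078807 ] [ 0.11965331  0.21136391 -0.80271775]
(array([  0. ,   1. , 113.4]), np.float64(-0.2))
[[279.94646741 125.12161069]]
[[280.29879387 202.76049019]]
[[280.43832118 233.71740582]]
```

View pics/w1.png

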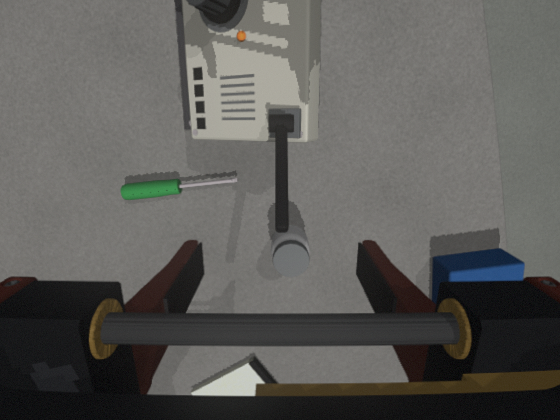

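The blade at (281,122)–(281,230) is within 3 px of the prediction. I'll descend and grip it.

Request:
move_arm(
  increments=[0, 0, 1, 50, 0, 0, 0, 1, 95, 0, 0, 0, 1, 113, 0, 0, 0, 1, 113, 0, 255, 0, 1, 113, 0, 255, 0, 1, 113, 0, 255, 0, 1, 113, 0, 255, 0, 1, 113, 0, 255, 0, 1, 113, 0, 255, 0, 1, 113, 0],
)

```text
t: 3.05
ee_pos: [636.1, -211.5, 179.0]
orientation: [-2.509, -1.889, 0.001]
ft_force: [-0.0, 0.6, -0.2]
width: 31.1
```

Request:
move_arm(
  increments=[255, 0, 0, 0, 0, 255, 0, 0, 0, 0, 255, 0, 0, 0, 0, 255, 0, 0, 0, 0],
)

```text
t: 3.55
ee_pos: [636.7, -211.6, 179.1]
orientation: [-2.509, -1.89, -0.0]
ft_force: [4.5, -0.5, -2.6]
width: 11.6
```

Request:
move_arm(
  increments=[255, 4, 0, -6, 0, 255, 9, 0, -11, 0, 255, 15, 0, -17, 0, 255, 22, 0, -22, 0, 255, 29, 0, -26, 0, 255, 37, 0, -30, 0, 255, 45, 0, -33, 0, 255, 53, 0, -35, 0, 255, 62, 0, -37, 0, 255, 70, 0, -37, 0, 255, 70, 0, -37, 0, 255, 70, 0, -37, 0],
)

```text
t: 5.05
ee_pos: [656.2, -143.5, 217.3]
orientation: [-2.509, -1.89, -0.001]
ft_force: [-2.1, -1.2, 5.8]
width: 10.9
```

```bash
python3 - <<'E'
from h import *
from workcell import ctrl
o=ctrl.get_obs(); print(o["ee_pos"],o["ft_force"],blade(85,0))
print(inc(blade(85,0)+[0,0,-18.7],-15.8,o))
for n in("top","scene"):
    im=ctrl.get_image(n); cv2.imwrite(f"pics/{n}2.png",im["frame"][:,:,::-1])
a=cv2.imread("pics/scene2.png")[100:310,100:300]
cv2.imwrite("pics/scene2z.png",cv2.resize(a,None,fx=2.8,fy=2.8,interpolation=cv2.INTER_CUBIC))
E
```

```text
[ 656.18710781 -143.51839287  217.3460565 ] [-2.0976635  -1.18855748  5.78374158] [ 655.5 -143.5  234. ]
(array([-0.2, -0.7,  2. ]), np.float64(-0.2))
```

View pics/scene2z.png

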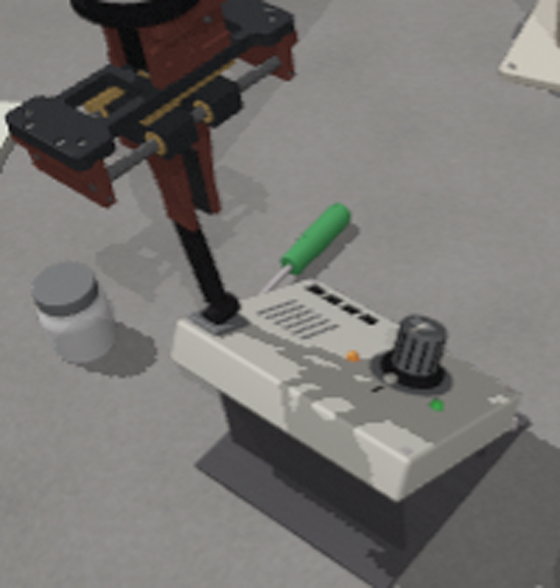

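Request:
move_arm(
  increments=[0, 0, 0, 0, 0, 0, 0, 0, 0, 0, 0, 0, 0, 0, 0, 0, 0, 0, 0, 0, 0, 0, 0, 0, 0, 0, 0, 0, 0, 0, 0, 0, 0, -40, 0, 0, 0, 0, -90, 0, 0, 0, 0, -140, 0, 0, 0, 0, -140, 0, 0, 0, 0, -140, 0],
)

```text
t: 6.52
ee_pos: [655.6, -143.6, 356.6]
orientation: [-2.509, -1.889, -0.001]
ft_force: [0.1, 0.7, -0.5]
width: 88.0
```

```bash
python3 - <<'E'
from h import *
from workcell import ctrl
o=ctrl.get_obs(); print(o["t"],o["ee_pos"],o["width"],o["ft_force"])
for n in("top","scene"):
    im=ctrl.get_image(n); cv2.imwrite(f"pics/{n}3.png",im["frame"][:,:,::-1]); setcam(n,im)
    for l in (40,85,115): print(n,[proj(n,blade(l,a))[0].round(1).tolist() for a in(-.1,0,.1)])
a=cv2.imread("pics/scene3.png")[130:250,130:270]
cv2.imwrite("pics/scene3z.png",cv2.resize(a,None,fx=5,fy=5,interpolation=cv2.INTER_CUBIC))
im=ctrl.get_image("wrist"); cv2.imwrite("pics/w3.png",im["frame"][:,:,::-1])
E
```

```text
6.525 [ 655.64417288 -143.63696948  356.56129038] 87.97554961248208 [ 0.05214644  0.65866839 -0.45701862]
top [[368.7, 162.3], [370.7, 162.8], [372.7, 163.3]]
top [[371.4, 157.2], [375.9, 158.3], [380.3, 159.5]]
top [[373.3, 153.5], [379.7, 155.1], [385.9, 156.7]]
scene [[176.4, 197.7], [175.0, 196.8], [173.6, 196.1]]
scene [[174.1, 182.5], [170.9, 180.5], [167.8, 178.9]]
scene [[172.4, 171.5], [167.9, 168.8], [163.7, 166.7]]
```

View pics/scene3z.png

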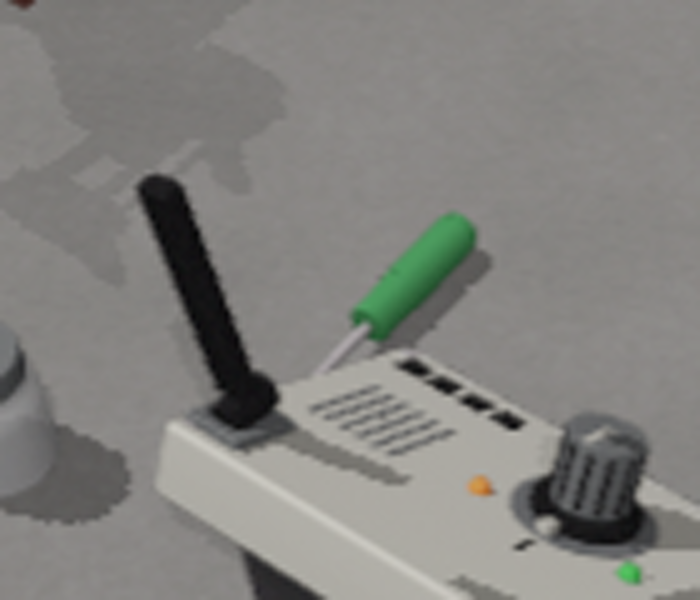

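View pics/w3.png

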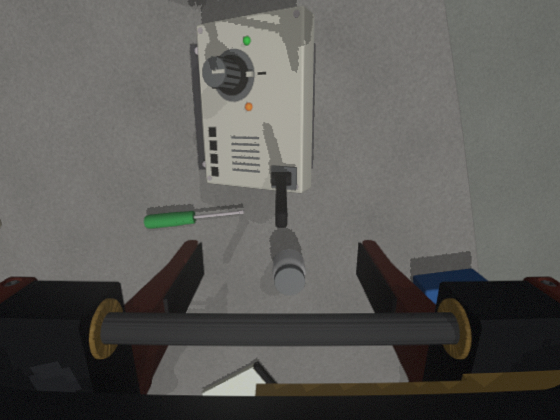

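```bash
python3 - <<'E'
from h import *
from workcell import ctrl
o=ctrl.get_obs()
Rm=Rn.from_rotvec(o["orientation"]).as_matrix(); W=np.eye(4);W[:3,:3]=Rm;W[:3,3]=o["ee_pos"]
im=ctrl.get_image("wrist"); im["pose"]=W@im["mount"]; setcam("w",im); a=im["frame"][:,:,::-1][150:250,220:340]
cv2.imwrite("pics/w3z.png",cv2.resize(a,None,fx=6,fy=6,interpolation=cv2.INTER_CUBIC))
im=ctrl.get_image("top"); setcam("top",im)
a=im["frame"][:,:,::-1][110:220,330:450]
cv2.imwrite("pics/top3z.png",cv2.resize(a,None,fx=5,fy=5,interpolation=cv2.INTER_CUBIC))
setcam("scene",ctrl.get_image("scene"))
for l in (0,40,115): print([proj("w",blade(l,a))[0].round(1).tolist() for a in(-.1,0,.1,.2)])
print(proj("scene",HINGE))
E
```

```text
[[280.0, 180.1], [280.0, 180.1], [280.0, 180.1], [280.0, 180.1]]
[[279.9, 183.3], [279.9, 186.7], [279.9, 190.0], [280.0, 193.2]]
[[279.7, 191.6], [279.8, 203.7], [279.8, 215.3], [279.9, 226.0]]
[[178.33445017 210.20725971]]
```

View pics/w3z.png

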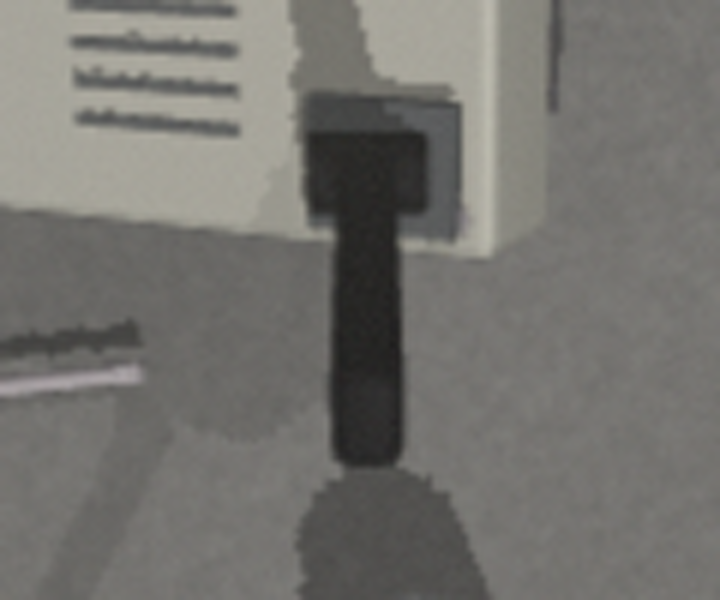

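View pics/top3z.png

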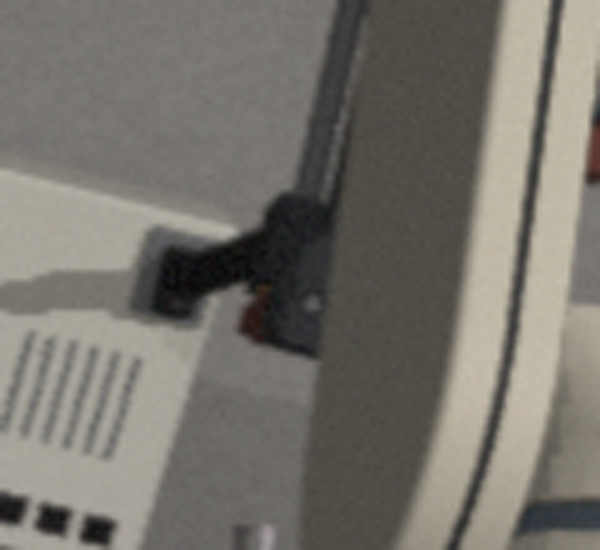

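Tip end-face centre is at about (281.5,220) in the wrist view and (162,167) in the scene view. Both put the lean near +0.14 rad, so it isn't upright enough. I'll re-grip and correct it.

```bash
python3 - <<'E'
from h import *
from workcell import ctrl
o=ctrl.get_obs()
print(inc(blade(85,.145)+[0,0,-18.7],-15.8,o),inc(blade(85,0)+[0,0,-18.7],-15.8,o))
E
```

```text
(array([-1.230e+01,  1.000e-01,  1.416e+02]), np.float64(-0.2)) (array([ -0. ,  -0. , 140.8]), np.float64(-0.2))
```

Request:
move_arm(
  increments=[140, -12, 0, 50, 0, 140, -12, 0, 100, 0, 140, -12, 0, 141, 0, 140, -12, 0, 141, 0, 255, -12, 0, 141, 0, 255, -12, 0, 141, 0, 255, -12, 0, 141, 0, 255, -12, 0, 141, 0, 255, -12, 0, 141, 0, 255, -12, 0, 141, 0],
)

```text
t: 8.07
ee_pos: [652.7, -155.1, 216.0]
orientation: [-2.509, -1.89, -0.001]
ft_force: [0.1, 1.1, 5.2]
width: 11.9
```

Request:
move_arm(
  increments=[255, 3, 0, 0, 0, 255, 6, 0, -1, 0, 255, 9, 0, -1, 0, 255, 12, 0, -1, 0, 255, 12, 0, -1, 0, 255, 12, 0, -1, 0],
)

```text
t: 8.82
ee_pos: [656.1, -143.1, 217.0]
orientation: [-2.508, -1.89, -0.001]
ft_force: [-0.2, -1.2, 0.9]
width: 11.8
```

Request:
move_arm(
  increments=[140, 0, 0, 0, 0, 140, 0, 0, 0, 0, 140, 0, 0, 0, 0, 140, 0, 0, 0, 0, 140, 0, 0, -30, 0, 140, 0, 0, -80, 0, 140, 0, 0, -140, 0, 140, 0, 0, -140, 0, 140, 0, 0, -140, 0],
)

```text
t: 9.95
ee_pos: [655.8, -143.3, 356.6]
orientation: [-2.508, -1.889, -0.001]
ft_force: [0.2, 0.6, -0.6]
width: 39.5
```

```bash
python3 - <<'E'
from h import *
from workcell import ctrl
o=ctrl.get_obs(); print(o["t"],o["ee_pos"],o["width"])
Rm=Rn.from_rotvec(o["orientation"]).as_matrix(); W=np.eye(4);W[:3,:3]=Rm;W[:3,3]=o["ee_pos"]
im=ctrl.get_image("wrist"); im["pose"]=W@im["mount"]; setcam("w",im); a=im["frame"][:,:,::-1][150:250,220:340]
b=ctrl.get_image("scene"); setcam("scene",b);b=b["frame"][:,:,::-1][150:230,130:226]
r=lambda x:cv2.resize(x,(480,400),interpolation=cv2.INTER_CUBIC)
cv2.imwrite("pics/c4.png",np.hstack([r(a),r(b)])[:, :800])
for n in("w","scene"):
  for l in (0,115): print(n,[proj(n,blade(l,a))[0].round(1).tolist() for a in(-.1,0,.1,.2)])
E
```

```text
9.95 [ 655.78385052 -143.27112576  356.63774528] 39.49828749440993
w [[279.2, 180.3], [279.2, 180.3], [279.2, 180.3], [279.2, 180.3]]
w [[279.0, 191.8], [279.1, 203.8], [279.1, 215.3], [279.2, 226.0]]
scene [[178.3, 210.2], [178.3, 210.2], [178.3, 210.2], [178.3, 210.2]]
scene [[172.4, 171.5], [167.9, 168.8], [163.7, 166.7], [159.6, 165.1]]
```

View pics/c4.png

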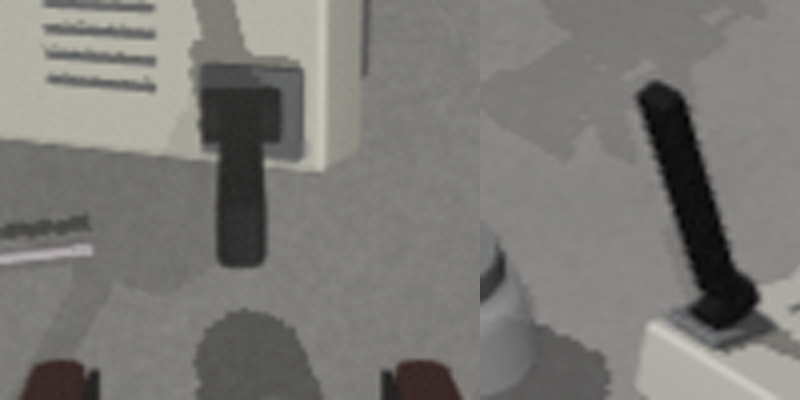

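```bash
cat > lean.py <<'E'
from h import *
from workcell import ctrl
from scipy.spatial import ConvexHull
o=ctrl.get_obs()
Rm=Rn.from_rotvec(o["orientation"]).as_matrix(); W=np.eye(4);W[:3,:3]=Rm;W[:3,3]=o["ee_pos"]
import sys
views=sys.argv[1:] or ["w","scene"]
ims={n:ctrl.get_image("wrist" if n=="w" else n) for n in views}
box={"w":(150,250,255,310),"scene":(155,225,150,195),"top":(130,185,350,420)}
def model(n,a,hy,hx,l0=25):
    H=HINGE+RU@np.array([hx,hy,0]); pts=[]
    for l in(l0,115):
        for dx in(-6,6):
            for dy in(-9,9):
                pts.append(H+RU@np.array([dx,-l*np.sin(a)+dy*np.cos(a),l*np.cos(a)+dy*np.sin(a)]))
    q=proj(n,np.array(pts)); return cv2.convexHull(q.astype(np.float32)).reshape(-1,2)
for n in views:
    im=ims[n]
    if n=="w": im["pose"]=W@im["mount"]
    setcam(n,im); r0,r1,c0,c1=box[n]
    g=im["frame"].max(axis=2).astype(float)[r0:r1,c0:c1]
    dark=(g<50).astype(np.uint8)
    big=cv2.resize(dark*255,None,fx=4,fy=4,interpolation=cv2.INTER_LINEAR)>127
    best=[]
    for a in np.arange(-.2,.3,.01):
        for hx in range(-4,5,1):
          for hy in range(-6,7,1):
            h=model(n,a,hy,hx); m=np.zeros(big.shape,np.uint8)
            cv2.fillConvexPoly(m,np.round(((h-[c0,r0])+.5)*4).astype(int),1)
            # compare only beyond the hinge: inside must be dark, ring just outside must be bright
            ring=cv2.dilate(m,np.ones((13,13)))-m
            hm=np.zeros(big.shape,np.uint8); cv2.circle(hm,tuple(np.round((proj(n,HINGE)[0]-[c0,r0]+.5)*4).astype(int).tolist()),int(60),1,-1)
            k=hm==0
            s=((m>0)&big&k).sum()/max(1,((m>0)&k).sum())-((ring>0)&big&k).sum()/max(1,((ring>0)&k).sum())
            best.append((s,a,hx,hy))
    best.sort(reverse=True); print(n)
    for b in best[:6]: print(np.round(b,3))
    B=np.array(best[:60]); print("mean top60",B.mean(0).round(3),B.std(0).round(3))
E
python3 lean.py
```

```text
w
[ 0.667  0.01   0.    -1.   ]
[ 0.667  0.     0.    -2.   ]
[ 0.667 -0.01   0.    -3.   ]
[ 0.667 -0.02   0.    -4.   ]
[0.667 0.03  0.    1.   ]
[0.667 0.02  0.    0.   ]
mean top60 [0.648 0.024 0.433 0.   ] [0.013 0.036 0.496 3.873]
scene
[0.726 0.08  3.    6.   ]
[0.725 0.07  3.    5.   ]
[0.722 0.07  4.    6.   ]
[0.721 0.07  2.    4.   ]
[0.72 0.09 2.   6.  ]
[0.72 0.03 3.   1.  ]
mean top60 [0.715 0.055 2.7   3.033] [0.004 0.027 0.988 2.394]
```

```bash
python3 - <<'E'
from h import *
from workcell import ctrl
o=ctrl.get_obs()
print(inc([616.5,3,300],-105.8,o)); print(o["qpos"])
E
```

```text
(array([129.7, -77.6,  55.5]), np.float64(89.8))
[-0.2335693   0.36812713  1.34356559  0.00150049  1.43314737  0.04582184]
```

Request:
move_arm(
  increments=[70, 26, -16, 0, -10, 70, 52, -31, 0, -20, 70, 78, -47, 0, -30, 70, 104, -62, 10, -40, 70, 130, -78, 30, -50, 70, 130, -78, 55, -60, 70, 130, -78, 55, -70, 70, 130, -78, 55, -80, 70, 130, -78, 55, -90, 70, 130, -78, 55, -90, 70, 130, -78, 55, -90],
)

```text
t: 11.52
ee_pos: [615.9, 3.4, 300.0]
orientation: [-0.443, -3.106, -0.003]
ft_force: [-1.4, -0.5, -0.0]
width: 63.5
```

```bash
python3 - <<'E'
from h import *
from workcell import ctrl
o=ctrl.get_obs(); print(o["t"],o["ee_pos"],o["width"],o["qpos"]); print(inc([616.5,3,116],74.2,o))
for n in("wrist","top","scene"):
    im=ctrl.get_image(n); cv2.imwrite(f"pics/{n}5.png",im["frame"][:,:,::-1]); 
    if n=="wrist":
        Rm=Rn.from_rotvec(o["orientation"]).as_matrix(); W=np.eye(4);W[:3,:3]=Rm;W[:3,3]=o["ee_pos"]; im["pose"]=W@im["mount"]
    setcam(n,im)
a=cv2.imread("pics/top5.png")[130:220,250:400]
cv2.imwrite("pics/top5z.png",cv2.resize(a,None,fx=5,fy=5,interpolation=cv2.INTER_CUBIC))
print(proj("top",HINGE),[proj("top",blade(115,a))[0].round(1) for a in(-.1,0,.1)])
for w in (0,30,42): 
  k=np.array([616.5,3,135])+(w-34)*np.array([-.437,.1235,.891]); print(w,k,proj("wrist",k))
E
python3 lean.py scene top
```

```text
11.525 [615.94851494   3.41045687 299.98647631] 63.47911804046563 [-0.01497362  0.31298157  1.54193615  0.00225687  1.29047453 -1.30337935]
(array([ -1.4,  -0.4, 184. ]), np.float64(-0.4))
[[366.50170588 166.42453659]] [array([373.3, 153.5]), array([379.7, 155.1]), array([385.9, 156.7])]
0 [631.358  -1.199 104.706] [[279.0311271  193.92613331]]
30 [618.248   2.506 131.436] [[278.90582128 187.91664451]]
42 [613.004   3.988 142.128] [[278.84987843 185.23352861]]
scene
[0.728 0.07  4.    6.   ]
[0.727 0.08  3.    6.   ]
[0.725 0.07  3.    5.   ]
[0.723 0.07  3.    6.   ]
[0.722 0.06  3.    5.   ]
[0.722 0.01  3.    0.   ]
mean top60 [0.716 0.045 2.8   2.683] [0.004 0.026 0.98  2.513]
top
[0.   0.29 4.   6.  ]
[0.   0.29 4.   5.  ]
[0.   0.29 4.   4.  ]
[0.   0.29 4.   3.  ]
[0.   0.29 4.   2.  ]
[0.   0.29 4.   1.  ]
mean top60 [0.    0.29  2.167 0.333] [0.    0.    1.344 3.682]
```

View pics/wrist5.png

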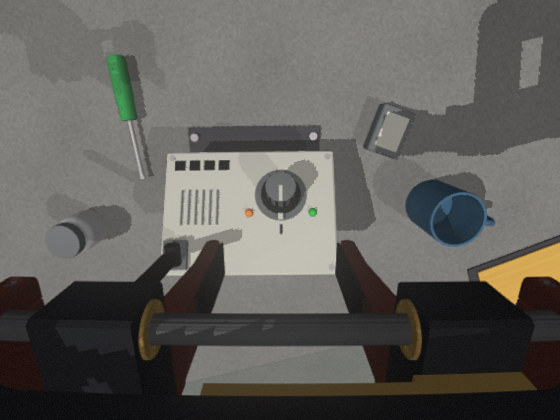

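View pics/top5z.png

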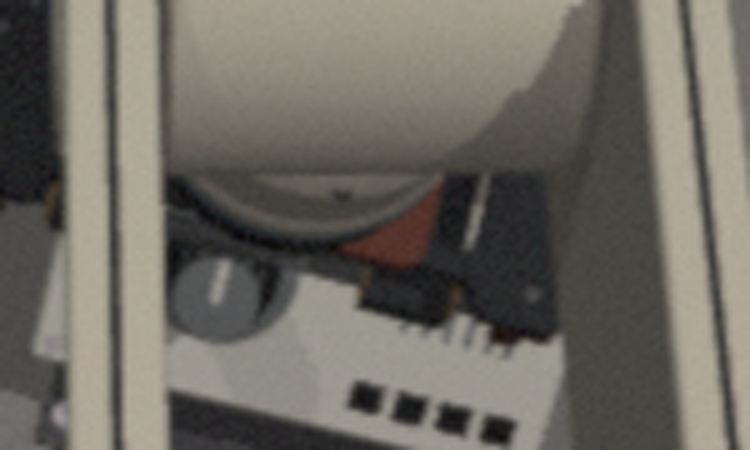

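View pics/scene5.png

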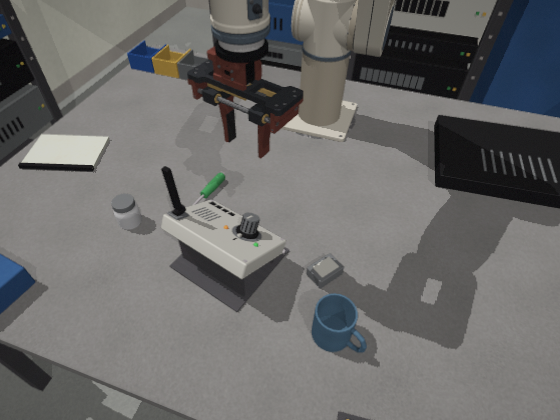

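```bash
python3 - <<'E'
from h import *
from workcell import ctrl
o=ctrl.get_obs(); im=ctrl.get_image("wrist")
Rm=Rn.from_rotvec(o["orientation"]).as_matrix(); W=np.eye(4);W[:3,:3]=Rm;W[:3,3]=o["ee_pos"]; im["pose"]=W@im["mount"]; setcam("w",im)
f=im["frame"][:,:,::-1][230:300,110:210]
f=cv2.resize(np.ascontiguousarray(f),None,fx=7,fy=7,interpolation=cv2.INTER_CUBIC)
for a,c in((-.1,(0,0,255)),(0,(0,255,0)),(.1,(255,0,0))):
    p=((proj("w",np.array([blade(0,a),blade(115,a)]))-[110,230]+.5)*7).astype(int); print(p.tolist()); cv2.line(f,p[0].tolist(),p[1].tolist(),c,1)
cv2.imwrite("pics/w5l.png",f)
b=ctrl.get_image("scene"); setcam("scene",b); f=b["frame"][:,:,::-1][155:225,150:200]
f=cv2.resize(np.ascontiguousarray(f),None,fx=8,fy=8,interpolation=cv2.INTER_CUBIC)
for a,c in((-.1,(0,0,255)),(0,(0,255,0)),(.1,(255,0,0))):
    p=((proj("scene",np.array([blade(0,a),blade(115,a)]))-[150,155]+.5)*8).astype(int); cv2.line(f,p[0].tolist(),p[1].tolist(),c,1)
cv2.imwrite("pics/s5l.png",f)
E
```

```text
[[425, 166], [206, 557]]
[[425, 166], [111, 559]]
[[425, 166], [21, 556]]
```

View pics/w5l.png

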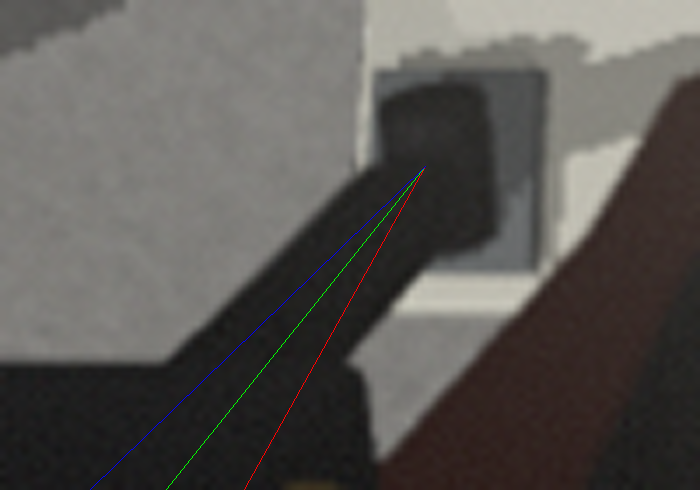

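View pics/s5l.png

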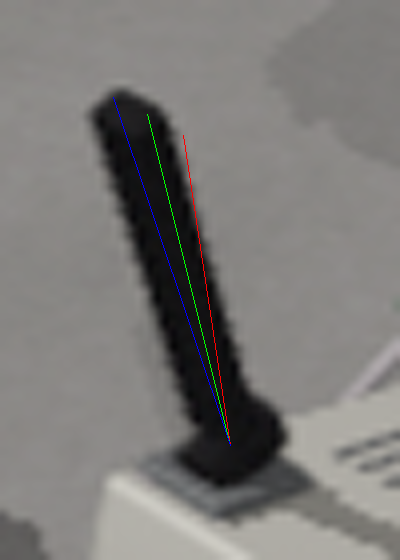

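Request:
move_arm(
  increments=[70, -39, -33, -10, 0, 70, -78, -65, -10, 0, 70, -117, -98, -10, 0, 70, -155, -131, -10, 0, 70, -155, -131, -10, 0, 70, -155, -131, -10, 0],
)

```text
t: 12.62
ee_pos: [728.5, -165.0, 309.4]
orientation: [-0.439, -3.107, -0.004]
ft_force: [0.8, 1.3, -0.3]
width: 63.9
```

```bash
python3 - <<'E'
from h import *
from workcell import ctrl
o=ctrl.get_obs(); im=ctrl.get_image("wrist")
Rm=Rn.from_rotvec(o["orientation"]).as_matrix(); W=np.eye(4);W[:3,:3]=Rm;W[:3,3]=o["ee_pos"]; im["pose"]=W@im["mount"]; setcam("w",im)
h=proj("w",HINGE)[0]; print(h,o["ee_pos"],im["pose"][:3,3])
r0,c0=int(h[1])-50,int(h[0])-60
f=im["frame"][:,:,::-1][r0:r0+100,c0:c0+120]
f=cv2.resize(np.ascontiguousarray(f),None,fx=6,fy=6,interpolation=cv2.INTER_CUBIC)
for a,c in((-.1,(0,0,255)),(0,(0,255,0)),(.1,(255,0,0))):
    q=[]
    for dx,dy in((-6,-9),(6,-9),(6,9),(-6,9)):
        q.append(HINGE+RU@np.array([dx,-115*np.sin(a)+dy*np.cos(a),115*np.cos(a)+dy*np.sin(a)]))
    p=((proj("w",np.array(q))-[c0,r0]+.5)*6).astype(np.int32); cv2.polylines(f,[p],True,c,1); print(a,p.tolist())
p=((proj("w",HINGE)[0]-[c0,r0]+.5)*6).astype(int); cv2.circle(f,p.tolist(),3,(0,255,255),-1)
cv2.imwrite("pics/w6.png",f)
E
```

```text
[279.31428895 118.60965582] [ 728.49247259 -165.02171301  309.43721133] [ 655.83668671 -143.84820682  499.15841024]
-0.1 [[386, 253], [386, 356], [532, 354], [533, 253]]
0 [[290, 254], [292, 356], [439, 355], [439, 253]]
0.1 [[196, 255], [199, 357], [345, 356], [344, 254]]
```

View pics/w6.png

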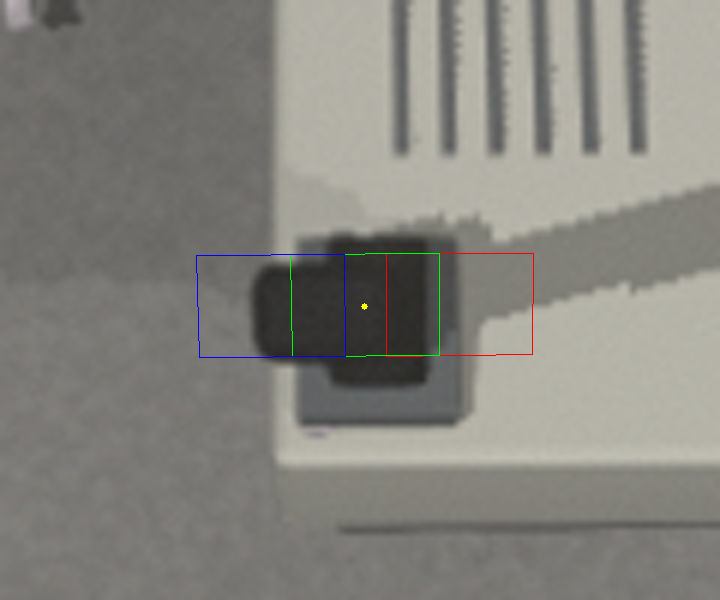

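```bash
python3 - <<'E'
from h import *
from workcell import ctrl
o=ctrl.get_obs(); print(inc([656.2,-141.1,215.3],74.2,o))
E
```

```text
(array([75.5,  2.3, 94.8]), np.float64(-0.2))
```

Request:
move_arm(
  increments=[70, 38, 1, 0, 0, 70, 75, 2, 0, 0, 70, 75, 2, 50, 0, 70, 75, 2, 95, 0, 70, 75, 2, 95, 0, 200, 75, 2, 95, 0, 200, 75, 2, 95, 0, 200, 75, 2, 95, 0, 200, 75, 2, 95, 0, 200, 75, 2, 95, 0, 200, 75, 2, 95, 0, 200, 75, 2, 95, 0],
)

```text
t: 14.18
ee_pos: [656.6, -141.7, 215.1]
orientation: [-0.438, -3.107, -0.003]
ft_force: [-0.7, -0.9, 0.7]
width: 19.3
```

```bash
python3 - <<'E'
from h import *
from workcell import ctrl
o=ctrl.get_obs(); print(o["ee_pos"],o["width"],o["ft_force"],inc([656.2,-141.1,215.3],74.2,o))
E
```

```text
[ 656.60058254 -141.66473798  215.08954472] 19.331321832073357 [-0.71469816 -0.92239514  0.65221421] (array([ 0.5,  0.4, -0.2]), np.float64(-0.2))
```

Request:
move_arm(
  increments=[70, 0, 0, 0, 0, 70, 0, 0, 0, 0, 70, 0, 0, 0, 0, 70, 0, 0, -40, 0, 70, 0, 0, -95, 0, 70, -20, -2, -95, 0, 70, -75, -2, -95, 0, 70, -75, -2, -95, 0, 70, -75, -2, -95, 0],
)

```text
t: 15.3
ee_pos: [727.8, -164.3, 309.0]
orientation: [-0.437, -3.106, -0.004]
ft_force: [-0.2, 0.1, -0.3]
width: 63.8
```

```bash
python3 - <<'E'
from h import *
from workcell import ctrl
o=ctrl.get_obs(); im=ctrl.get_image("wrist")
Rm=Rn.from_rotvec(o["orientation"]).as_matrix(); W=np.eye(4);W[:3,:3]=Rm;W[:3,3]=o["ee_pos"]; im["pose"]=W@im["mount"]; setcam("w",im)
h=proj("w",HINGE)[0]; print(h,o["ee_pos"],im["pose"][:3,3])
r0,c0=int(h[1])-50,int(h[0])-60
f=im["frame"][:,:,::-1][r0:r0+100,c0:c0+120]
f=cv2.resize(np.ascontiguousarray(f),None,fx=6,fy=6,interpolation=cv2.INTER_CUBIC)
for a,c in((-.1,(0,0,255)),(0,(0,255,0)),(.1,(255,0,0))):
    q=[]
    for dx,dy in((-6,-9),(6,-9),(6,9),(-6,9)):
        q.append(HINGE+RU@np.array([dx,-115*np.sin(a)+dy*np.cos(a),115*np.cos(a)+dy*np.sin(a)]))
    p=((proj("w",np.array(q))-[c0,r0]+.5)*6).astype(np.int32); cv2.polylines(f,[p],True,c,1); print(a,p.tolist())
cv2.imwrite("pics/w7.png",f)
print(inc([616.5,3,135.3],74.2,o),inc([616.5,3,116.3],74.2,o))
E
```

```text
[278.94150512 119.63924095] [ 727.78299119 -164.30633162  309.00846212] [ 655.34713003 -143.23453634  498.82498079]
-0.1 [[388, 255], [389, 358], [534, 357], [536, 255]]
0 [[293, 256], [294, 358], [442, 357], [442, 255]]
0.1 [[199, 257], [202, 359], [347, 358], [346, 256]]
(array([152.2, 129.8, 174.8]), np.float64(-0.2)) (array([152.1, 129.8, 193.8]), np.float64(-0.2))
```

View pics/w7.png

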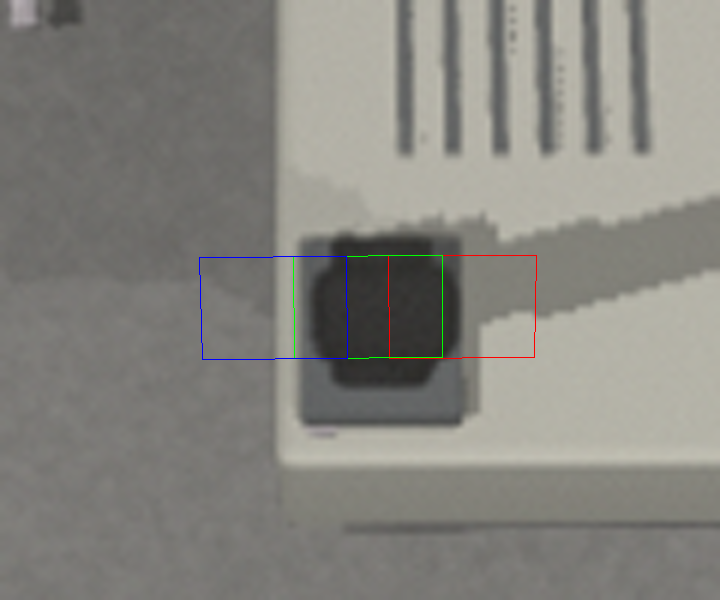

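Request:
move_arm(
  increments=[70, 38, 33, 0, 0, 70, 76, 65, 0, 0, 70, 114, 98, 0, 0, 70, 153, 130, 10, 0, 70, 153, 130, 60, 0, 70, 153, 130, 110, 0, 70, 153, 130, 150, 0, 70, 153, 130, 180, 0, 70, 153, 130, 193, 0, 70, 153, 130, 193, 0],
)

```text
t: 16.6
ee_pos: [615.0, 3.6, 117.7]
orientation: [-0.437, -3.106, -0.003]
ft_force: [0.6, -0.1, 0.3]
width: 63.2
```

```bash
python3 - <<'E'
from h import *
from workcell import ctrl
o=ctrl.get_obs(); print(o["ft_force"],inc([615.5,3.2,116.3],74.2,o))
im=ctrl.get_image("wrist"); cv2.imwrite("pics/w8.png",im["frame"][:,:,::-1])
E
```

```text
[ 0.6368655  -0.06035515  0.31696278] (array([-0.6, -0.2,  1.4]), np.float64(-0.2))
```

View pics/w8.png

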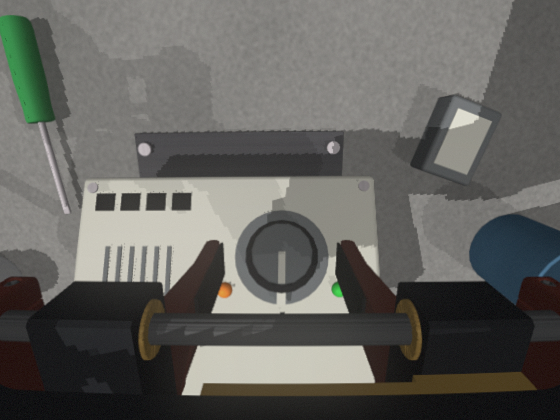

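Request:
move_arm(
  increments=[255, 0, 0, 0, 0, 255, 0, 0, 0, 0, 255, 0, 0, 0, 0, 255, 0, 0, 0, 0, 255, 0, 0, 0, 0, 255, 0, 0, 0, 0],
)

```text
t: 17.4
ee_pos: [617.4, 3.9, 121.1]
orientation: [-0.438, -3.111, -0.005]
ft_force: [-5.0, 1.5, 19.5]
width: 7.4
```

Request:
move_arm(
  increments=[255, 1, 0, -3, 0, 255, 3, 0, -5, 0, 255, 4, 0, -8, 0, 255, 5, 0, -10, 0, 255, 6, 0, -12, 0, 255, 6, 0, -12, 0],
)

```text
t: 18.15
ee_pos: [611.7, 5.5, 133.2]
orientation: [-0.438, -3.111, -0.005]
ft_force: [-0.5, 0.6, 0.2]
width: 0.6
```

```bash
python3 - <<'E'
from workcell import ctrl
import cv2
im=ctrl.get_image("wrist"); cv2.imwrite("pics/w9.png",im["frame"][:,:,::-1])
a=ctrl.get_image("scene")["frame"][:,:,::-1][190:270,200:310]
cv2.imwrite("pics/s9.png",cv2.resize(a,None,fx=6,fy=6,interpolation=cv2.INTER_CUBIC))
E
```

```text
(no output)
```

View pics/w9.png

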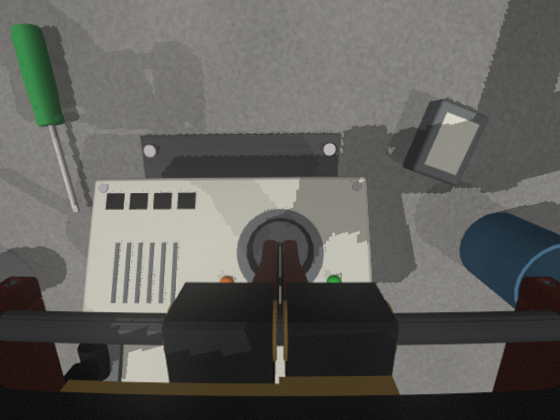

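View pics/s9.png

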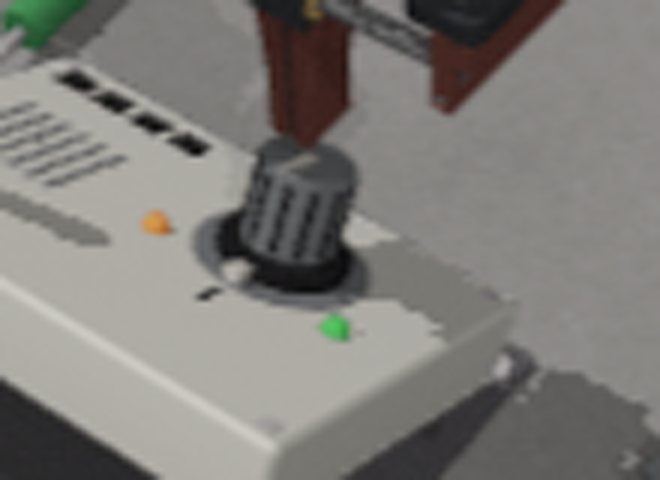

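```bash
python3 - <<'E'
from h import *
from workcell import ctrl
o=ctrl.get_obs(); im=ctrl.get_image("wrist"); m=im["mount"]
def cam(n,pos,rv):
    W=np.eye(4);W[:3,:3]=Rn.from_rotvec(rv).as_matrix();W[:3,3]=pos; i=dict(im); i["pose"]=W@m; setcam(n,i)
cam("a",[615.95,3.41,299.99],[-0.443,-3.106,-.003]); cam("b",[615,3.6,117.7],[-.437,-3.106,-.003]); cam("c",o["ee_pos"],o["orientation"])
for n in("top","scene"): setcam(n,ctrl.get_image(n))
for z in(135,140,145):
  for n in "abc": print(n,z,[proj(n,[x,3.5,z])[0].round(0).tolist() for x in(600,610,620)])
print("tcp in b",proj("b",[615,3.6,117.7]),"grasp",proj("b",[615,3.6,136.4]))
a=cv2.imread("pics/wrist5.png")[140:260,210:350]; cv2.imwrite("pics/w5k.png",cv2.resize(a,None,fx=5,fy=5,interpolation=cv2.INTER_CUBIC))
print(tri([("a",(280,183)),("b",(282,255)),("scene",(250.7,216.2)),("top",(293.2,190.4))]))
E
```

```text
a 135 [[275.0, 173.0], [278.0, 182.0], [280.0, 190.0]]
b 135 [[272.0, 227.0], [276.0, 243.0], [281.0, 257.0]]
c 135 [[271.0, 225.0], [275.0, 239.0], [280.0, 253.0]]
a 140 [[275.0, 174.0], [278.0, 183.0], [280.0, 191.0]]
b 140 [[271.0, 230.0], [276.0, 246.0], [281.0, 261.0]]
c 140 [[271.0, 228.0], [275.0, 242.0], [280.0, 256.0]]
a 145 [[275.0, 175.0], [278.0, 183.0], [280.0, 192.0]]
b 145 [[271.0, 233.0], [276.0, 249.0], [281.0, 265.0]]
c 145 [[270.0, 230.0], [275.0, 245.0], [280.0, 259.0]]
tcp in b [[278.95581365 239.38856599]] grasp [[278.92820308 251.04871553]]
(array([612.9518209 ,   5.74641417, 146.10192854]), np.float64(1.190097771594084))
```

View pics/w5k.png

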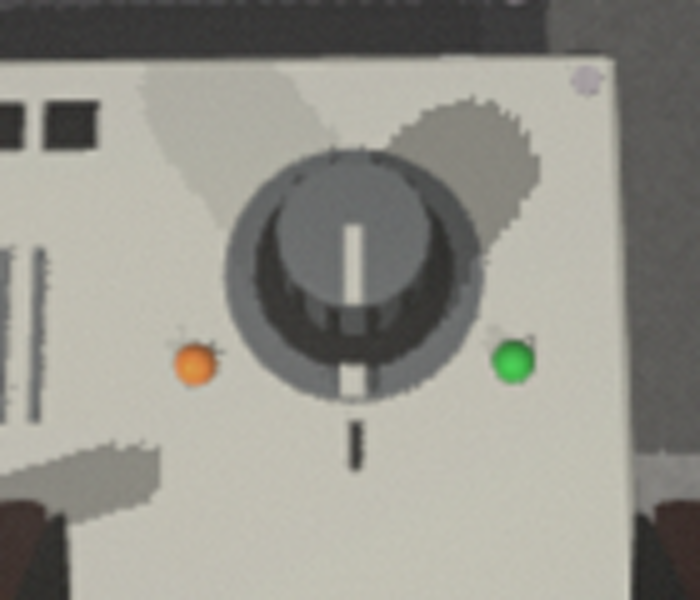

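```bash
python3 - <<'E'
from h import *
from workcell import ctrl
o=ctrl.get_obs(); b=ctrl.get_image("scene"); setcam("scene",b)
p=proj("scene",o["ee_pos"])[0]; print(o["ee_pos"],p)
f=np.ascontiguousarray(b["frame"][:,:,::-1][140:270,180:310])
f=cv2.resize(f,None,fx=4.5,fy=4.5,interpolation=cv2.INTER_CUBIC)
def d(P,c):
    q=((proj("scene",P)[0]-[180,140]+.5)*4.5).astype(int); cv2.circle(f,q.tolist(),3,c,-1)
d(o["ee_pos"],(0,0,255)); d(o["ee_pos"]+[0,0,18.7],(0,255,255))
for w in(0,42,54): d(np.array([616.5,3,135])+(w-34)*np.array([-.437,.1235,.891]),(255,0,255))
cv2.imwrite("pics/s10.png",f)
E
```

```text
[611.65658191   5.46304521 133.02296335] [252.15346659 218.72578563]
```

View pics/s10.png

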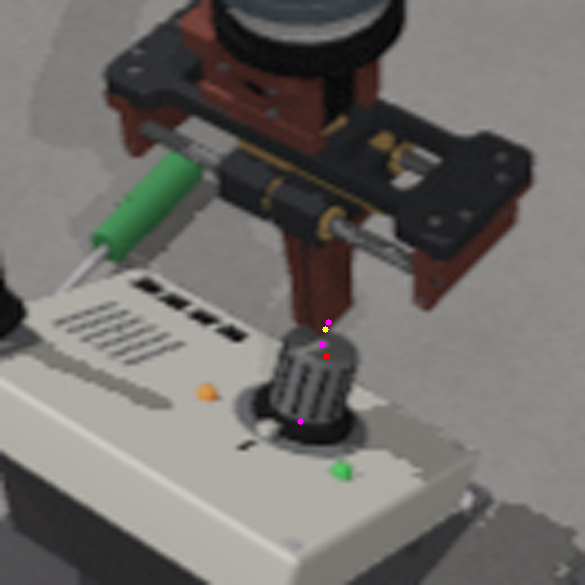

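```bash
python3 - <<'E'
from h import *
from workcell import ctrl
o=ctrl.get_obs(); im=ctrl.get_image("wrist"); b=ctrl.get_image("scene"); setcam("scene",b)
Rm=Rn.from_rotvec(o["orientation"]).as_matrix(); W=np.eye(4);W[:3,:3]=Rm;W[:3,3]=o["ee_pos"]; im["pose"]=W@im["mount"]; setcam("w",im)
a=im["frame"][:,:,::-1][220:300,230:330]; cv2.imwrite("pics/w11.png",cv2.resize(a,None,fx=6,fy=6,interpolation=cv2.INTER_CUBIC))
a=b["frame"][:,:,::-1][180:240,220:290]; cv2.imwrite("pics/s11.png",cv2.resize(a,None,fx=8,fy=8,interpolation=cv2.INTER_CUBIC))
for dz in(0,10,20,30):
  for dx in(-10,10): # tool x
    P=o["ee_pos"]+Rm@np.array([dx,0,-dz]); print(dz,dx,((proj("w",P)[0]-[230,220]+.5)*6).round(),((proj("scene",P)[0]-[220,180]+.5)*8).round())
print(o["t"])
E
```

```text
0 -10 [297. 204.] [238. 337.]
0 10 [297.  33.] [284. 291.]
10 -10 [297. 244.] [237. 312.]
10 10 [296.  65.] [283. 266.]
20 -10 [297. 287.] [235. 286.]
20 10 [296. 101.] [282. 240.]
30 -10 [296. 336.] [234. 260.]
30 10 [296. 141.] [281. 214.]
18.45
```

View pics/w11.png

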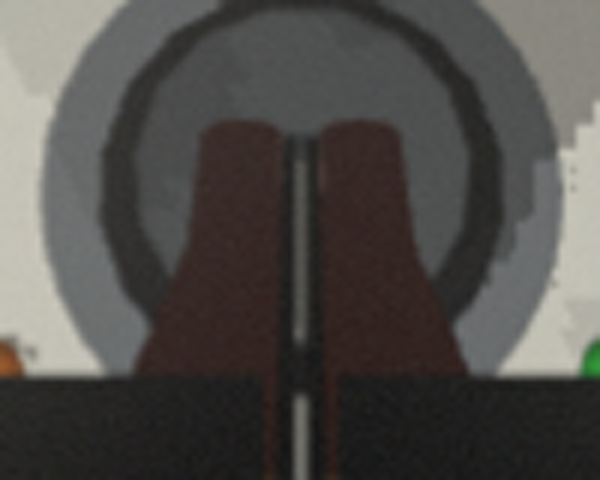

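View pics/s11.png

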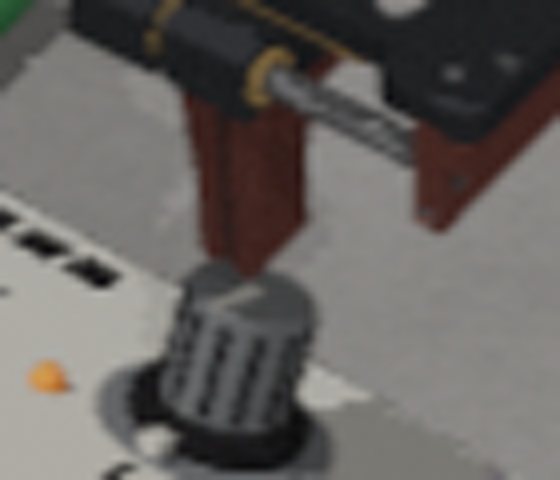

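The two views agree that the physical fingertips end about 24 mm above the reported TCP. The first knob grip therefore caught only the knob's top rim and slipped off. I'll regrip about 24 mm lower.

```bash
python3 - <<'E'
from h import *
from workcell import ctrl
o=ctrl.get_obs(); print(inc([617.5,2.8,94],74.2,o))
E
```

```text
(array([-6.4, -1.1, 39. ]), np.float64(-0.2))
```

Request:
move_arm(
  increments=[70, -3, 0, -5, 0, 70, -5, -1, -5, 0, 70, -6, -1, -5, 0, 70, -6, -1, -5, 0, 70, -6, -1, -5, 0, 70, -6, -1, 5, 0, 70, -6, -1, 15, 0, 70, -6, -1, 25, 0, 70, -6, -1, 35, 0, 70, -6, -1, 39, 0, 70, -6, -1, 39, 0],
)

```text
t: 19.92
ee_pos: [617.0, 3.0, 93.6]
orientation: [-0.438, -3.11, -0.005]
ft_force: [1.0, -0.2, -0.1]
width: 63.6
```

```bash
python3 - <<'E'
from h import *
from workcell import ctrl
o=ctrl.get_obs(); print(o["ft_force"],o["width"],inc([617.5,2.8,94],74.2,o))
im=ctrl.get_image("wrist"); cv2.imwrite("pics/w12.png",im["frame"][:,:,::-1])
a=ctrl.get_image("scene")["frame"][:,:,::-1][150:270,160:310]
cv2.imwrite("pics/s12.png",cv2.resize(a,None,fx=5,fy=5,interpolation=cv2.INTER_CUBIC))
E
```

```text
[ 0.99344337 -0.23039498 -0.11691933] 63.623794216038974 (array([-0.5, -0. , -0.4]), np.float64(-0.2))
```

View pics/w12.png

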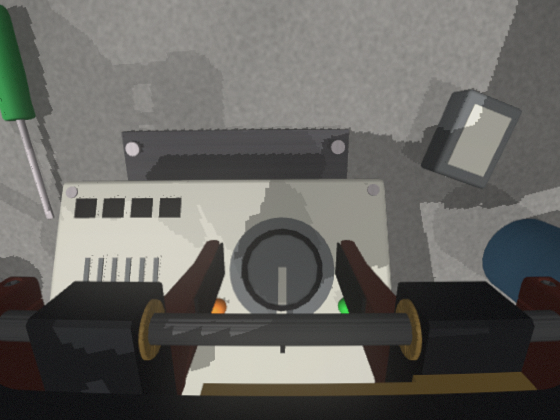

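View pics/s12.png

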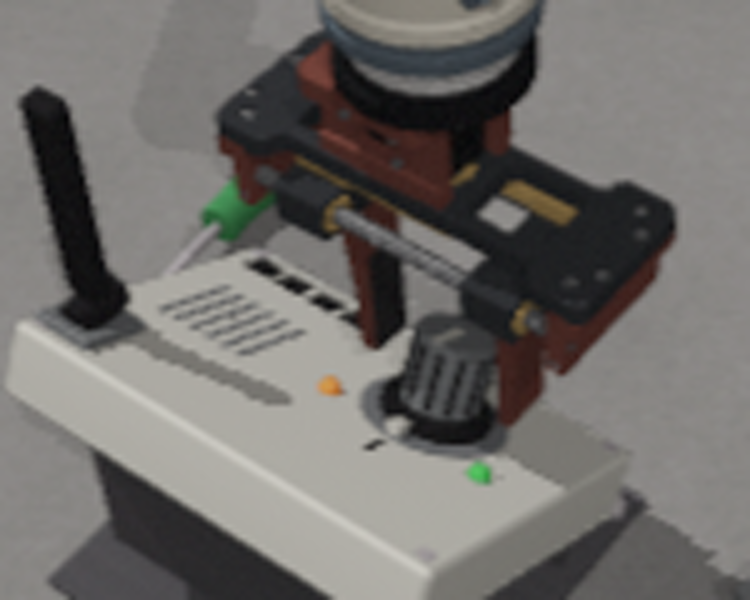

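The fingers now straddle the lower part of the knob: in the wrist view the knob is at (282,268) with fingers at columns 222 and 340. Closing now.

Request:
move_arm(
  increments=[255, 0, 0, 0, 0, 255, 0, 0, 0, 0, 255, 0, 0, 0, 0, 255, 0, 0, 0, 0, 255, 0, 0, 0, 0],
)

```text
t: 20.65
ee_pos: [617.6, 3.7, 94.6]
orientation: [0.438, 3.11, 0.007]
ft_force: [1.1, 5.7, 2.3]
width: 35.5
```

Request:
move_arm(
  increments=[255, 1, 0, -3, 0, 255, 3, 0, -5, 0, 255, 4, 0, -8, 0, 255, 5, 0, -10, 0, 255, 6, 0, -12, 0, 255, 6, 0, -12, 0],
)

```text
t: 21.4
ee_pos: [612.3, 5.3, 105.5]
orientation: [0.438, 3.109, 0.007]
ft_force: [7.6, 2.7, -15.0]
width: 35.5
```

```bash
python3 - <<'E'
from h import *
from workcell import ctrl
a=ctrl.get_image("scene")["frame"][:,:,::-1][190:270,200:310]
cv2.imwrite("pics/s13.png",cv2.resize(a,None,fx=6,fy=6,interpolation=cv2.INTER_CUBIC))
E
```

```text
(no output)
```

View pics/s13.png

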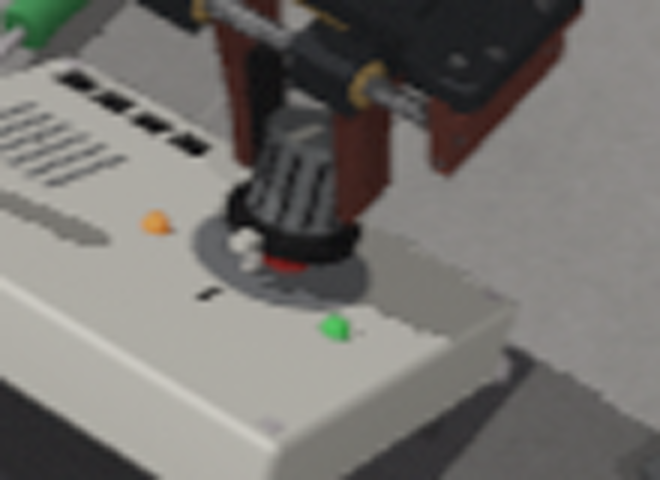

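The knob is pulled out: the red band is visible under its skirt. Turning it left now, starting with half the angle.

Request:
move_arm(
  increments=[255, -0.5, 0, 1, -6, 255, -0.5, 0, 1, -12, 255, -0.5, 0, 1, -18, 255, -0.5, 0, 1, -24, 255, -0.5, 0, 1, -30, 255, -0.5, 0, 1, -30],
)

```text
t: 22.2
ee_pos: [612.1, 3.3, 105.3]
orientation: [-0.383, 3.117, 0.002]
ft_force: [-2.8, -5.4, 2.8]
width: 37.4
```

```bash
python3 - <<'E'
from h import *
from workcell import ctrl
o=ctrl.get_obs(); print(o["qpos"],o["moment"])
a=ctrl.get_image("scene")["frame"][:,:,::-1][190:270,200:310]
cv2.imwrite("pics/s14.png",cv2.resize(a,None,fx=6,fy=6,interpolation=cv2.INTER_CUBIC))
E
```

```text
[-0.01489283  0.51465065  1.71895166  0.00188774  0.90707342 -1.83113757] [-1.81353915  0.07976772 -0.40395004]
```

View pics/s14.png

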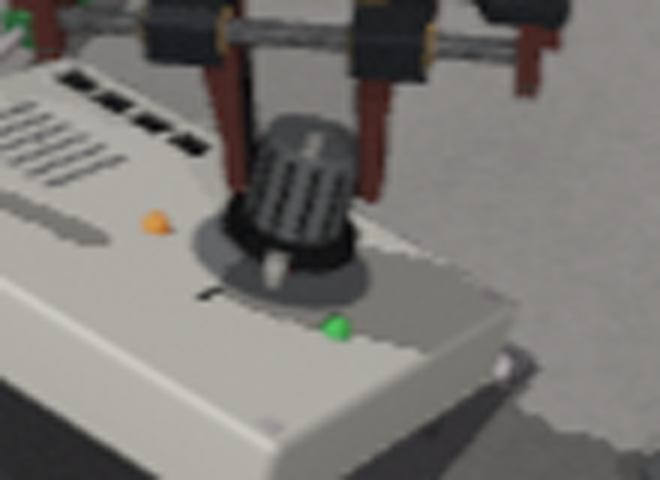

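Request:
move_arm(
  increments=[115, 0, 0, 0, 0, 115, 0, 0, 0, 0, 115, 0, 0, 0, 10, 115, 0, 0, 0, 20, 115, 0, 0, 0, 30, 115, 0, 0, 0, 40, 115, 0, 0, 0, 50, 115, 0, 0, 0, 60, 255, 0, 0, 0, 60, 255, 0, 0, 0, 60, 255, 0, 0, 0, 60, 255, 0, 0, 0, 60],
)

```text
t: 23.75
ee_pos: [614.5, 4.6, 105.8]
orientation: [1.222, 2.89, 0.008]
ft_force: [6.0, 6.0, -2.3]
width: 38.3
```

```bash
python3 - <<'E'
from h import *
from workcell import ctrl
o=ctrl.get_obs(); print(o["ee_pos"],o["ft_force"],o["moment"])
print(inc([612,5,105],74.2,o))
a=ctrl.get_image("scene")["frame"][:,:,::-1][190:270,200:310]
cv2.imwrite("pics/s15.png",cv2.resize(a,None,fx=6,fy=6,interpolation=cv2.INTER_CUBIC))
E
```

```text
[614.4567903    4.63581538 105.77697741] [ 5.95248082  6.01343743 -2.3030685 ] [ 1.02729947 -1.25237721  0.00630902]
(array([ 2. , -1.5,  0.8]), np.float64(-30.0))
```

View pics/s15.png

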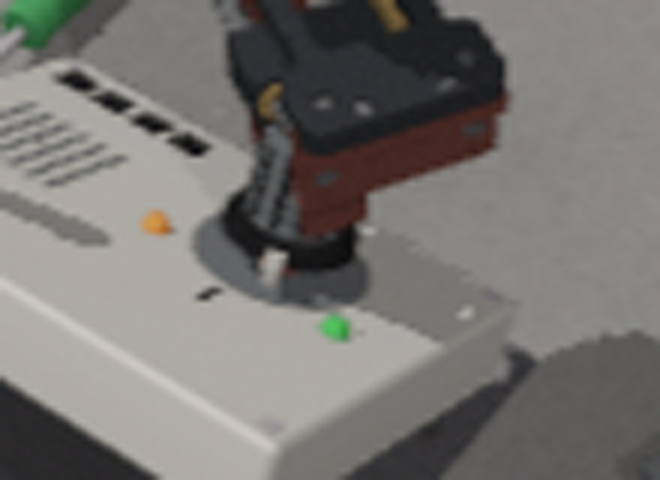

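Request:
move_arm(
  increments=[255, 0, 0, 0, -6, 255, 1, 0, 0, -12, 255, 1, -1, 0, -18, 255, 2, -1, 0, -24, 255, 2, -1, 0, -30, 255, 2, -1, 0, -33, 255, 2, -1, 0, -33],
)

```text
t: 24.68
ee_pos: [613.5, 4.5, 106.3]
orientation: [0.346, 3.115, 0.004]
ft_force: [2.9, -4.2, 0.3]
width: 35.2
```

```bash
python3 - <<'E'
from h import *
from workcell import ctrl
o=ctrl.get_obs(); print(o["ee_pos"],o["ft_force"],o["moment"])
b=ctrl.get_image("scene"); setcam("scene",b)
a=np.ascontiguousarray(b["frame"][:,:,::-1][190:270,200:310])
a=cv2.resize(a,None,fx=6,fy=6,interpolation=cv2.INTER_CUBIC)
# predicted pointer tip, panel frame centre
n=np.array([-.437,.1235,.891]); up=RU@np.array([C,0,S]); lf=RU@np.array([0,1,0]); c0=np.array([616.5,3,135])-34*n
for pull in (0,12):
  for d in(0,30,50,60,70):
    t=np.radians(d); P=c0+(4+pull)*n+32*(np.cos(t)*up+np.sin(t)*lf)
    q=((proj("scene",P)[0]-[200,190]+.5)*6).astype(int); print(pull,d,q); 
    cv2.circle(a,q.tolist(),2,(255,0,255) if pull else (255,255,0),-1)
cv2.imwrite("pics/s16.png",a)
E
```

```text
[613.53458799   4.54244678 106.27668908] [ 2.85712999 -4.24214576  0.28849713] [-1.2949787  -0.79851238 -0.26308621]
0 0 [231 277]
0 30 [274 294]
0 50 [305 300]
0 60 [320 300]
0 70 [333 299]
12 0 [239 247]
12 30 [283 265]
12 50 [314 270]
12 60 [329 271]
12 70 [342 270]
```

View pics/s16.png

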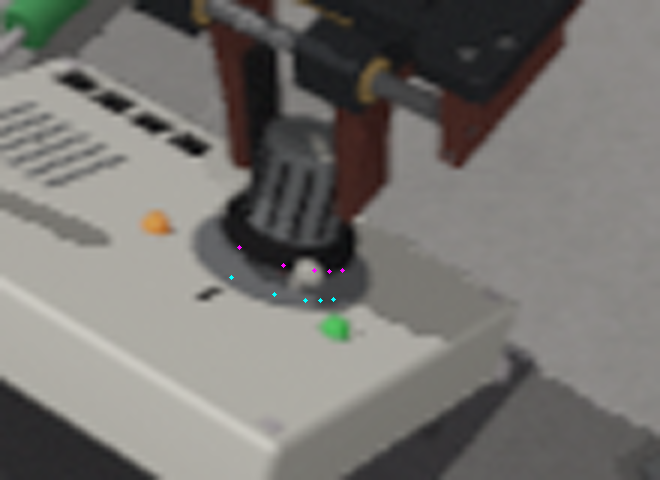

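Pointer is at about 45 degrees, (305,272) in this crop. It needs roughly 15 more.

Request:
move_arm(
  increments=[255, 0, 0, 0, -5, 255, 0, 0, 0, -10, 255, 0, 0, 0, -15, 255, 0, 0, 0, -17, 255, 0, 0, 0, -17],
)

```text
t: 25.35
ee_pos: [613.2, 3.9, 106.5]
orientation: [-0.117, 3.132, 0.001]
ft_force: [-1.4, -6.0, 4.2]
width: 35.8
```

```bash
python3 - <<'E'
from h import *
from workcell import ctrl
o=ctrl.get_obs(); print(o["ee_pos"],o["ft_force"],o["moment"])
b=ctrl.get_image("scene"); setcam("scene",b)
a=np.ascontiguousarray(b["frame"][:,:,::-1][190:270,200:310])
a=cv2.resize(a,None,fx=6,fy=6,interpolation=cv2.INTER_CUBIC)
cv2.imwrite("pics/s17.png",a)
im=ctrl.get_image("wrist"); cv2.imwrite("pics/w17.png",im["frame"][:,:,::-1])
E
```

```text
[613.19940889   3.85788499 106.49468184] [-1.35584089 -5.98403499  4.24780577] [-1.77590672  0.0556278  -0.39669829]
```

View pics/s17.png

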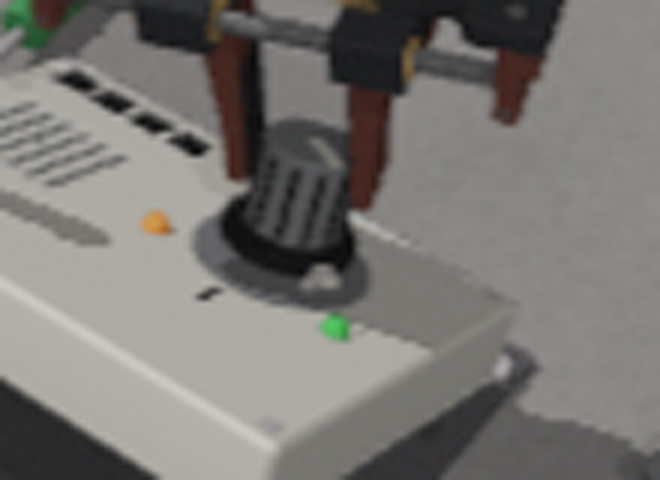

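View pics/w17.png

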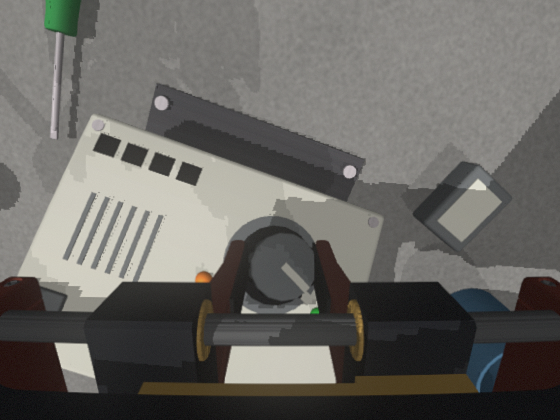

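```bash
python3 - <<'E'
from h import *
from workcell import ctrl
o=ctrl.get_obs(); n=np.array([-.437,.1235,.891])
for d in(4,8,12,14): print(d,inc(o["ee_pos"]-d*n,94,o))
E
```

```text
4 (array([-1.7, -0.6,  3.6]), np.float64(0.3))
8 (array([-3.4, -1.2,  7.2]), np.float64(0.3))
12 (array([-5. , -1.9, 10.7]), np.float64(0.3))
14 (array([-5.9, -2.2, 12.5]), np.float64(0.3))
```

Request:
move_arm(
  increments=[255, -1, 0, 2, 0, 255, -1.7, -0.6, 3.6, 0, 255, -2.5, -1, 5.4, 0, 255, -3.4, -1.2, 7.2, 0, 255, -4.2, -1.5, 9, 0, 255, -5, -1.9, 10.7, 0, 255, -5, -1.9, 10.7, 0],
)

```text
t: 26.32
ee_pos: [617.1, 3.8, 99.0]
orientation: [-0.117, 3.134, 0.004]
ft_force: [-15.9, 2.0, 34.6]
width: 36.9
```

```bash
python3 - <<'E'
from h import *
from workcell import ctrl
o=ctrl.get_obs(); print(o["ee_pos"],o["ft_force"],o["moment"])
b=ctrl.get_image("scene")
a=np.ascontiguousarray(b["frame"][:,:,::-1][190:270,200:310])
a=cv2.resize(a,None,fx=6,fy=6,interpolation=cv2.INTER_CUBIC)
cv2.imwrite("pics/s18.png",a)
E
```

```text
[617.11914699   3.80882163  98.97085069] [-15.93672747   2.02978422  34.57716545] [0.31531778 2.55641084 0.02417053]
```

View pics/s18.png

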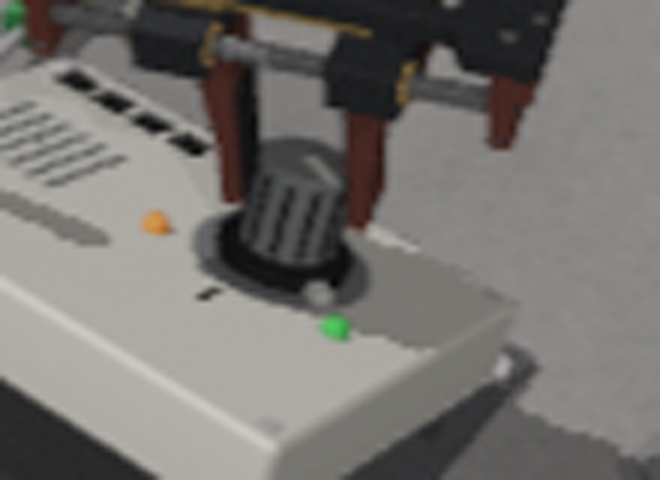

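Request:
move_arm(
  increments=[70, 0, 0, 0, 0, 70, 0, 0, 0, 0, 70, 0, 0, 0, 0, 70, 0, 0, -15, 0, 70, 0, 0, -60, 0, 70, 0, 0, -120, 0, 70, 0, 0, -180, 20, 70, 0, 0, -210, 20, 70, 0, 0, -210, 20],
)

```text
t: 27.5
ee_pos: [617.6, 3.2, 312.7]
orientation: [0.427, 3.101, 0.007]
ft_force: [-0.1, 0.8, -1.1]
width: 63.7
```

```bash
python3 - <<'E'
from h import *
from workcell import ctrl
o=ctrl.get_obs(); print(o["ee_pos"],o["ft_force"],o["width"])
b=ctrl.get_image("scene"); setcam("scene",b)
a=np.ascontiguousarray(b["frame"][:,:,::-1][190:270,200:310])
z=cv2.imread("pics/scene0.png")[190:270,200:310]
r=lambda x:cv2.resize(x,(400,291),interpolation=cv2.INTER_CUBIC)
cv2.imwrite("pics/s19.png",np.hstack([r(z),r(a)]))
cv2.imwrite("pics/s19full.png",b["frame"][:,:,::-1])
im=ctrl.get_image("wrist"); cv2.imwrite("pics/w19.png",im["frame"][:,:,::-1])
E
```

```text
[617.58977158   3.17201371 312.66489312] [-0.10215624  0.76118751 -1.06443855] 63.69041750531105
```

View pics/s19.png

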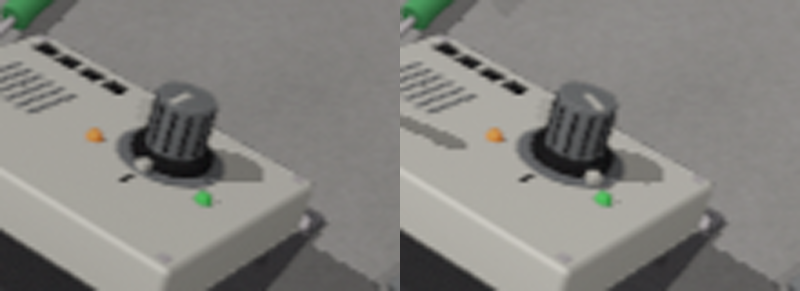

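View pics/w19.png

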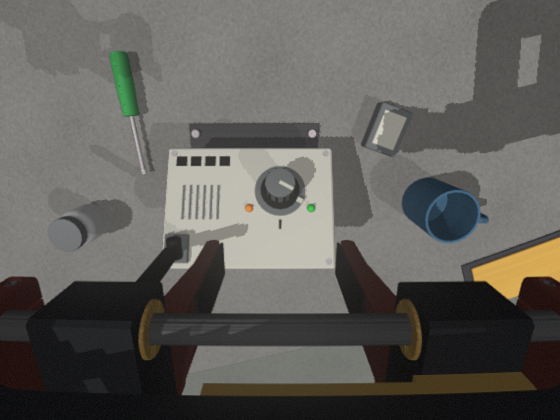

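View pics/s19full.png

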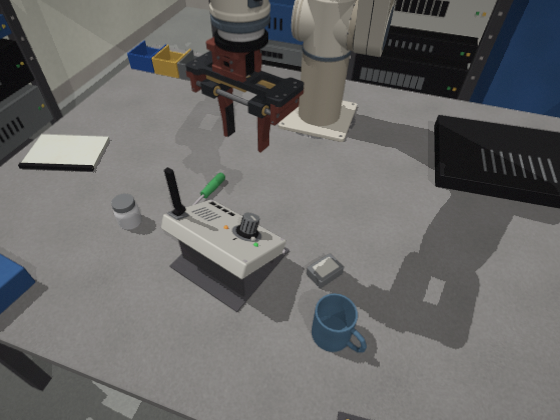

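```bash
python3 - <<'E'
from workcell import ctrl
print(ctrl.get_obs()["t"]); print(ctrl.close_job())
E
```

```text
27.6
the job is handed in; nothing more can be done
None
```

I stood the antenna upright and released it. I then pulled the knob out, turned it left to the green lamp, pushed it home and let go. I handed the job in at 27.6 s; the hand-in gives no verdict.

**Antenna:** My first two settings left it leaning about 0.14 and then 0.05 rad. I squared it a third time by closing the fingers across its width. Seen from straight above, its tip then sat over the middle of the hinge, so it leans about 0 rad. I saw no change in the scene view after the knob work, but I did not repeat the overhead check.

**Knob:** The first grip slipped off without pulling the knob. The cameras showed the fingertips ending about 24 mm above the reported TCP, which disagrees with the tool data. I gripped 24 mm lower and the pull worked. Pushing it home met a firm stop at about 38 N. Afterwards the knob's top was level with the starting picture, so I estimate it is less than 1 mm out.

**Pointer:** It points at the green lamp. I judged the angle by eye as 55–60 degrees and did not measure the distance from pointer tip to lamp.

**Left alone:** The mug, jar, screwdriver and junction box look unmoved, and nothing was touching the unit at hand-in.

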